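# Set up the folding table easel and hold its mast up

## Robot

A 6-joint arm with a two-finger parallel gripper is mounted at the origin on the work surface. World frame = base frame: x ahead of the robot, y to its left, z up, the work surface at z = 0. Lengths are in mm, angles in degrees, forces in N, time in s.
With the tool pointing down it reaches from about 300 to 850 mm from the base axis. Payload 4.2 kg.
Tool frame: the origin (TCP) lies at the very end of the fingers, on their centre line; the grasp point (between the pads) lies 19 mm behind it (env.tcp_to_grasp is the distance from the TCP to the grasp point, in mm); z points along the fingers, y is the line along which they close (so a half turn about z gives the same grasp; the last joint's range is limited). The gripper opens to 91 mm and grips with 3 to 60 N. Pads are 32 mm wide; open, the fingers measure 118 mm over their backs; the gripper's body (76 mm by 178 mm) begins 60 mm behind the grasp point.
Start: joints at [-73.281, 18.312, 89.639, -0, 72.044, -1.146], TCP at [176.398, -547.293, 189.476] pointing down, gripper open.
Joint ranges: [-177.97, 177.97], [-48.28, 115.42], [12.27, 149.76], [-77.06, 257.06], [2.81, 150.46], [-146.56, 146.56]. Speed limits (degrees/s): [147.25, 147.25, 180, 180, 180, 180].

## Interface

Orientations are given as [roll, pitch, yaw] about the fixed x, y, z axes, in that order (R = Rz(yaw) Ry(pitch) Rx(roll)).
In Python, from workcell import env gives the robot as it stands.
- The arm moves only by the tool move_arm, never from a script. Its argument "plan" is a list of rows, each a list of 3 entries, a list of its own where there are three numbers: the shift along the world's x, y, z in cm, then the turn about the world's z in degrees, then the closure, from 0 (fully open) to 1 (shut). In form: [[[x, y, z], turn, claw], ...]. A call has 1 to 5 rows; each row shifts and turns the commanded pose from where the row before left it; what a row does not reach is not made up. A row lasts 1/10 s, in which the tool goes at most 50 mm and 8.59 degrees, less where a joint would pass 70% of its speed; a pose out of reach is approached as far as the arm can. A call is refused whole if a number of a shift passes 5 or a number of a turn 8.59, either way. A call with a gripper value outside its range is refused whole. The fingers move at their own pace and stop on an object; "squeeze" is the grip in N (left out, the last holds). Time passes only in rows, so rows that do not move let the fingers close. It gives the time, the measured TCP pose, the force, the opening and the grip force at its end, in the units of the state.
- env.state(): the state, without advancing time (a new reading comes with each control period).
- env.grab_frame(name): name is "side" or "top" or "wrist"; returns a dict with "frame" (420x560x3 uint8, red, green, blue), "z_map" (420x560 float32, mm along the optical axis (not along the pixel's ray), 0 where there is no reading), "fovy" (degrees; the focal length in pixels is half the picture's height over the tangent of half this angle, whatever the lens; pixels are square), "cx", "cy" (the principal point, pixels), "position" and "orientation" of the camera in the world. Camera axes: x right, y down, z forward; pixel columns grow to the right and rows downward; lengths in mm; the calibration is good to about 2 mm. A picture is of the moment at which its call begins.
- env.job_done(): hands the job in; it is judged then, once.
Trained networks look in a picture, given as the dict that the camera call returned (one of the last four; its "shot" number tells which), for a name from the list of things; names that differ only in an ending like _2 or _b are one class to them, and where a whole thing is asked for, a point or a joint stands for the part that bears it (a point fixed in the world has none). Each returns a list of dicts, best first, with "score" (0 to 1); they miss things now and then, are a little off and sometimes report something else, mostly with a low value. They report only what shows in the picture. A call takes as long as a camera call.
- env.search_frame(picture, label): "point" ([column, row] in pixels, amid what is visible of it).
- env.landmark_of(picture, label): "point" ([column, row] in pixels: a listed point, or the origin of a listed thing).
The state is a dict: "time_s": time; "qpos": joint angles; "qvel": joint speeds; "effort": joint torques, N m; "ee_pos": TCP position; "ee_rot": TCP orientation; "force": force on the tool from outside, world axes, zero at the start; "torque": the same for the moment, N m; "gripper_width": finger opening in mm; "gripper_force": force on a finger pad.
Only numpy, scipy, OpenCV 4.12 (cv2) and the standard library are available. Lean on these libraries where they do the work, as an engineer would, in place of code of your own. Each camera call takes 0.05 s, during which the arm holds its last target. There are 200 camera calls.

## Task

Set up the folded table easel: draw the lock pin out of the two steel ears that hold its leg down and lay it in the notch of the small block on the base's side rail, and then flip the leg up and over centre until it drops against its stop. Then lift the mast by its round top bar until it stands upright and the leg's rubber foot is set down on the rear bar of the base. Its hinge knobs are still loose and it would fall shut, so finish while holding it: keep your grip on the top bar and keep the mast pressed back on its leg, and leave the other things on the desk where they are.

Things in the scene. Friction and masses are not known exactly. Their poses are not given: they have to be found in the camera images.
- easel: Beech base of the folding table easel, fixed. Origin on the desk, mid-width; z up. +x points from the mast's hinge to the top of the folded mast; +y is the side of the notch block and the pin's knob. 'base' below means this frame, in mm. Rails along x at y = +-95 (20 wide, x -150 to 170, 29 high); at x = -20 cheeks 78 high with black hand knobs out to y = +-121.
- mast_hinge (a point): Middle of the mast's hinge axis, which runs along base y: base (-20, 0, 56). The mast lies folded on the rails, back up: two stiles at y = +-70 (20 wide, top at z = 54) and under them a drawing board, face down (260 wide, base x 10 to 185, its back at z = 36).
- mast (a joint): Mast angle: 0 folded flat, 1.571 upright (the top swings up and towards base -x). Turns freely; even upright it is front-heavy and falls shut when let go. With the leg flipped over, the rubber foot meets the rear bar at about 1.57; a push of 5 to 10 N at the top bar towards base -x then seats it firmly.
- grip_bar: Top bar of the mast: round wooden dowel 16 mm thick, 120 mm free length along base y between the stiles. Origin at its middle, 255 mm up the mast from the hinge axis and 11 mm towards the mast's face: base (235, 0, 45) folded, base (-9, 0, 311) upright. 42 mm free between it and the board's edge; open to the desk below and in front. It can turn in the fingers.
- leg (a joint): Leg angle from the mast: 0 folded along the mast's back (pointing to the top bar), 2.478 at its stop; axis along base y. With the mast folded the leg stands straight up at 1.571; past that its weight carries it on to the stop, where it stays while the mast is raised. Turns almost freely, but cannot rise while the pin is in the ears.
- leg_pivot (a point): Middle of the leg's pivot, base (70, 0, 68) while the mast is folded. The leg is a wooden bar 22 wide (along base y), 16 thick, centred on the line from here. It can be pinched across its width 105 mm from the pivot (free: 40 mm on both sides, 24 mm below it to the board, all above) and turns between the fingers.
- rubber_foot: Black rubber cap rounding off the end of the leg, as wide and thick as the leg (22 x 16 mm); origin on the axis of its rounding (8 mm radius), 137 mm from the leg's pivot.
- rear_bar: Cross bar of the base between the rails, top at z = 30, with a sloping 13 mm kerb along its rear edge; origin on the desk at base (-117, 0, 0). The rubber foot stands on it against the kerb when the easel is up.
- pin: Steel lock pin, about 35 g, shank 8 mm thick, dark wooden knob 18 mm thick, 25 mm long. Axis = its y; origin on the axis at the collar under the knob: shank 48 mm to -y (and a 4 mm tip), knob's middle at y = +15.5. It starts level along base y, origin near base (130, 27, 81), knob on the +y side, and comes out straight towards base +y after 52 mm.
- pin_mid (a point): Point on the pin's axis, mid-shank, at pin y = -22. At the start the shank passes through two steel ears on the mast just above the leg (each 7 mm thick, at base y = +-18.5, 26 mm long in x, top at z = 94; bores 9.5 mm wide).
- notch (a point): Where mid-shank lies when parked: base (-80, 99, 48). Upward-open slot along base y in a wooden block on the +y rail: block 40 mm long in x, y 80 to 118, top z = 62; slot 11 mm wide, floor z = 44, flaring to 25 mm at the top. The knob stays outside the block on the +y side (pin origin at base y 119 to 128); open to the desk under the knob.
- ink_bottle: Bystander, not to be disturbed: small ink bottle, 40 mm across, 46 mm high, standing inside the easel's base between the rails, between rear bar and hinge. Origin at the middle of its underside.
- eraser: Bystander, not to be disturbed: white eraser block 45 x 26 x 13 mm on the desk beside the rear end of the base, on the notch side. Origin at the middle of its underside.
- tape_roll: Bystander, not to be disturbed: roll of paper tape lying flat, 68 mm across, 22 mm high, beside the drawing board on the pin-knob side. Origin at the middle of its underside.
- tumbler: Bystander, not to be disturbed: empty glass, 66 mm across, 75 mm high, beside the upper end of the mast on the pin-knob side. Origin at the middle of its underside.
- brush_jar: Bystander, not to be disturbed: glass jar 80 mm across and 100 mm high with brushes standing up to 200 mm, behind the rear bar. Origin at the middle of its underside.
- panels: Bystander, not to be disturbed: two small painting panels lying one on the other, 150 x 115 x 20 mm, on the desk in front of the top bar. Origin at the middle of its underside.
- pastel_tin: Bystander, not to be disturbed: small open tin with pastel sticks, 60 x 45 x 18 mm, behind the rear bar. Origin at the middle of its underside.

How it is judged (in metres and radians):
On the way, in this order (a step that is already met when the one before it is completed fails the run):
1. the lock pin lies in the notch, let go (x of pin_mid in the frame of easel between -0.087 and -0.073 m and y of pin_mid in the frame of easel between 0.079 and 0.119 m and z of pin_mid in the frame of easel between 0.04 and 0.056 m and angle between the y axis of pin and the y axis of easel, either way round below 0.15 rad and contact force between the fingers and pin below 0.1 N), for 0.2 s.
2. the leg is flipped over centre against its stop (value of joint leg above 2.35 rad), for 0.2 s.
3. the mast is held upright by its top bar, pressed on its leg (value of joint mast between 1.5 and 1.64 rad and contact force between the fingers and grip_bar above 2 N and contact force between rubber_foot and rear_bar above 0.5 N and value of joint leg above 2.35 rad), for 0.2 s.
At the end, for the whole second after the job is handed in: Mast still and upright (1.50 to 1.64 rad), leg at its stop (over 2.35 rad), its foot bearing on the rear bar (over 0.5 N), fingers on the top bar (over 2 N), pin let go in the notch (middle within 7 mm across, 20 mm along, 8 mm in height of the notch point, within 0.15 rad of the slot) (all of step 1 and all of step 3 and velocity of joint mast between -0.1 and 0.1 rad/s); the arm keeps its last pose, push and grip.
It fails at once if a bystander is moved by more than 30 mm (distance of any of ink_bottle, eraser, tape_roll, tumbler, brush_jar, panels, pastel_tin from where it was at the start of the episode above 0.03 m).
It also fails if it takes over 64 s, if anything falls off the work surface, if the arm or the gripper's body presses on something with over 40 N, if the wrist force passes 120 N, or if a joint passes its speed limit or range.

## Working session

There is one attempt and no reset: what is moved stays moved. The work goes in short steps, Python scripts to look and compute and a tool call to move; the robot and the scene stay as the last step left them, time stands still between calls to the robot, and variables do not carry over. Pictures are saved under pics/ and viewed, at most 10 in all, crops included, and the job is handed in when it is done.

Besides the shell and the picture viewer there is one more tool, called after ">>>" in YAML: its name, and indented under it one key for each argument. move_arm: Moves the arm, as the interface text tells. Its arguments: {"type":"object","properties":{"plan":{"type":"array","items":{"type":"array"}},"squeeze":{"type":"number"}},"required":["plan"]}

```bash
mkdir -p pics; ls; cat > h.py <<'E'
import numpy as np, cv2
from workcell import env
from scipy.spatial.transform import Rotation as R
def cam(f):
    o=np.array(f["orientation"],float)
    M=o if o.shape==(3,3) else (R.from_euler('xyz',o,degrees=True).as_matrix() if o.size==3 else None)
    fl=f["frame"].shape[0]/2/np.tan(np.radians(f["fovy"])/2)
    return M,fl,np.array(f["position"])
def at(f,p,r=2):
    M,fl,t=cam(f);c,w=int(round(p[0])),int(round(p[1]))
    z=f["z_map"][max(0,w-r):w+r+1,max(0,c-r):c+r+1];z=z[z>0]
    if not len(z): return None
    z=np.median(z)
    return M@np.array([(p[0]-f["cx"])/fl*z,(p[1]-f["cy"])/fl*z,z])+t
def ray(f,p,h):  # intersect with plane z=h
    M,fl,t=cam(f);d=M@np.array([(p[0]-f["cx"])/fl,(p[1]-f["cy"])/fl,1]);return t+d*(h-t[2])/d[2]
def proj(f,X):
    M,fl,t=cam(f);q=M.T@(np.array(X)-t);return [f["cx"]+fl*q[0]/q[2],f["cy"]+fl*q[1]/q[2]]
def cloud(f):
    M,fl,t=cam(f);h,w=f["z_map"].shape;u,v=np.meshgrid(np.arange(w),np.arange(h));z=f["z_map"]
    return np.stack([(u-f["cx"])/fl*z,(v-f["cy"])/fl*z,z],-1)@M.T+t
def save(f,n): cv2.imwrite(f"pics/{n}.png",f["frame"][:,:,::-1])
E
python3 - <<'E'
from h import *
np.set_printoptions(precision=1,suppress=True)
print(env.state(), env.tcp_to_grasp)
for n in ("top","side"):
    f=env.grab_frame(n);save(f,n+"0");print(n,f["position"],f["orientation"],f["fovy"],f["cx"],f["cy"])
    for l in "easel mast_hinge grip_bar leg_pivot rubber_foot rear_bar pin pin_mid notch ink_bottle eraser tape_roll tumbler brush_jar panels pastel_tin".split():
        r=env.landmark_of(f,l)[:1]
        for q in r: print(l,round(q["score"],2),np.array(q["point"]),at(f,q["point"]))
E
```

```text
pics
{'time_s': 0.0, 'qpos': array([-73.3,  18.3,  89.7,  -0. ,  72. ,  -1.1]), 'qvel': array([ 0. , -0.1, -0. ,  0.1, -0. , -0.1]), 'effort': array([ -0. , -41.2, -23.2,   0.1,   0. ,  -0. ]), 'ee_pos': array([ 176.2, -546.8,  188.6]), 'ee_rot': array([-179.9,    0. ,   17.9]), 'force': array([ 0.3,  0.7, -0.5]), 'torque': array([-0. ,  0. , -0.1]), 'gripper_force': 0.0, 'gripper_width': 91.2967669409512} 18.8
top [ 411.3  -14.7 1212.1] [-172.9   -1.4  -91.1] 47.32572993404747 281.43434732639844 215.9477213978702
easel 0.88 [275.9 230.9] [518.4 -31.7  52.6]
mast_hinge 0.95 [266.2 228.4] [530.2  -7.9  -0.6]
grip_bar 0.76 [371.  236.4] [ 501.  -263.6   50.6]
leg_pivot 0.68 [303.2 232. ] [512.7 -96.5  74.1]
rubber_foot 0.68 [356.2 236.3] [ 500.  -222.8   75.2]
rear_bar 0.62 [228.4 221.5] [546.1  85.2  29.1]
pin 0.44 [328.  218.6] [ 542.5 -155.4   85.7]
pin_mid 0.47 [325.  228.2] [ 520.7 -148.7   75.8]
notch 0.67 [246.7 182.3] [641.1  38.2  44.4]
ink_bottle 0.64 [244. 245.] [486.1  46.4  44.8]
eraser 0.62 [169.  211.3] [565.4 218.8  91.7]
tape_roll 0.51 [294.8 161.6] [702.5 -84.7  -0.4]
[... 380 characters left out ...]
5 -25.1  41.6]
grip_bar 0.73 [324.2 163.2] [ 495.4 -227.5   71.9]
leg_pivot 0.86 [302.6 194.7] [519.9 -96.3  75.9]
rubber_foot 0.62 [318.4 160. ] [ 528.4 -331.9   -0.2]
rear_bar 0.63 [273.2 281.4] [534.4 113.6  13.1]
pin 0.41 [300.7 176.3] [ 535.6 -145.8   87.5]
pin_mid 0.64 [310.1 181.5] [ 513.1 -145.7   76.3]
notch 0.83 [235.7 238.2] [636.   42.   45.4]
ink_bottle 0.77 [305.8 267.8] [477.5  59.7  11. ]
eraser 0.67 [195.1 283. ] [693.4 148.6   4.5]
tape_roll 0.85 [228.1 214.1] [688.4 -55.5  17.3]
tumbler 0.96 [274.9 161.6] [ 630.2 -264.4   26.8]
brush_jar 0.76 [224.7 333.4] [577.6 284.5  55.1]
panels 0.56 [352.5 144.1] [ 448.4 -399.2   17.9]
pastel_tin 0.81 [286.2 316.1] [488.  189.8  10.2]
```

```bash
cat >> h.py <<'E'
B={"mast_hinge":(-20,0,56),"grip_bar":(235,0,45),"leg_pivot":(70,0,68),"rubber_foot":(207,0,68),"rear_bar":(-117,0,0),"pin":(130,27,81),"pin_mid":(130,5,81),"notch":(-80,99,48),"easel":(0,0,0)}
E
python3 - <<'E'
from h import *
from scipy.optimize import least_squares
np.set_printoptions(precision=1,suppress=True)
obs=[]
for n in ("top","side"):
    f=env.grab_frame(n)
    for l in B:
        r=env.landmark_of(f,l)[:1]
        for q in r: obs.append((f,n,l,np.array(q["point"])))
def w(p,X): a=p[2];return np.array([p[0]+X[0]*np.cos(a)-X[1]*np.sin(a),p[1]+X[0]*np.sin(a)+X[1]*np.cos(a),X[2]])
res=lambda p:np.concatenate([np.array(proj(f,w(p,B[l])))-q for f,n,l,q in obs])
s=least_squares(res,[525,-30,-1.68],loss='soft_l1',x_scale=[10,10,.1]);p=s.x
print(p[:2],np.degrees(p[2]));e=res(p).reshape(-1,2)
for o,d in zip(obs,e): print(o[1],o[2],d)
for l in B: print(l,w(p,B[l]))
np.save("p.npy",p)
i=cv2.imread("pics/top0.png");f=obs[0][0]
for l in B:
    cv2.circle(i,tuple(int(v) for v in proj(f,w(p,B[l]))),2,(0,0,255),-1)
j=cv2.resize(i[120:330,140:460],(800,525),interpolation=cv2.INTER_CUBIC);cv2.imwrite("pics/fit.png",j)
E
```

```text
[527.7 -28. ] -96.91866782242758
top mast_hinge [-0.5  1.7]
top grip_bar [ 0.4 -0.2]
top leg_pivot [-1.1 -3.6]
top rubber_foot [-1.6 -0.6]
top rear_bar [-0.4  4. ]
top pin [ 2.8 -1.3]
top pin_mid [2.5 1.8]
top notch [-1.   0.3]
top easel [-0.  -2.3]
side mast_hinge [2.6 1.7]
side grip_bar [4.  0.4]
side leg_pivot [-0.6  1.7]
side rubber_foot [ 0.  -0.3]
side rear_bar [-1.7 -1.7]
side pin [-0.3 -3.4]
side pin_mid [ 1.5 -4. ]
side notch [ 0.4 -1.7]
side easel [-1.8  1.3]
mast_hinge [530.1  -8.1  56. ]
grip_bar [ 499.4 -261.2   45. ]
leg_pivot [519.3 -97.4  68. ]
rubber_foot [ 502.8 -233.4   68. ]
rear_bar [541.8  88.2   0. ]
pin [ 538.9 -160.3   81. ]
pin_mid [ 517.  -157.6   81. ]
notch [635.6  39.5  48. ]
easel [527.7 -28.    0. ]
```

View pics/fit.png

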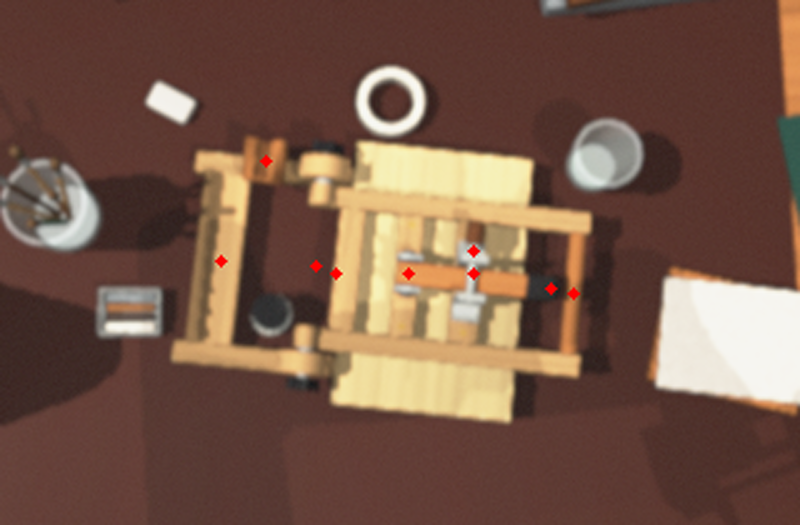

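View pics/side0.png

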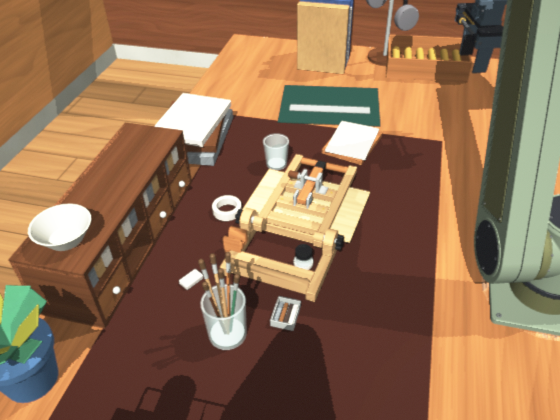

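>>> move_arm:
  plan:
    - [[3.4, 3.5, 1], -5, 0]
    - [[3.4, 3.5, 1], -5, 0]
    - [[3.4, 3.5, 1], -5, 0]
    - [[3.4, 3.5, 1], -5, 0]
    - [[3.4, 3.5, 0], -4.8, 0]

```text
time_s: 3.2
ee_pos: [348.1, -371.5, 231.1]
ee_rot: [179.9, -0.2, -7.2]
force: [0.4, -0.8, -0.2]
gripper_width: 91.0
gripper_force: 0.0
```

>>> move_arm:
  plan:
    - [[3.4, 3.5, 0], 0, 0]
    - [[3.4, 3.5, 0], 0, 0]
    - [[3.4, 3.5, 0], 0, 0]
    - [[3.0, 3.0, 0], 0, 0]
    - [[0, 0, 0], 0, 0]

```text
time_s: 3.7
ee_pos: [481.5, -233.8, 229.3]
ee_rot: [-179.9, -0.1, -6.6]
force: [0.1, 0.5, -0.0]
gripper_width: 91.4
gripper_force: 0.0
```

```bash
cat > m.py <<'E'
from h import *
from scipy.optimize import least_squares
np.set_printoptions(precision=1,suppress=True)
def w(p,X): a=p[2];return np.array([p[0]+X[0]*np.cos(a)-X[1]*np.sin(a),p[1]+X[0]*np.sin(a)+X[1]*np.cos(a),X[2]])
def binv(p,P):
    a=p[2];d=np.asarray(P)[...,:2]-p[:2];return np.stack([d[...,0]*np.cos(a)+d[...,1]*np.sin(a),-d[...,0]*np.sin(a)+d[...,1]*np.cos(a),np.asarray(P)[...,2]],-1)
E
python3 - <<'E'
from m import *
s=env.state();print(s["time_s"],s["ee_pos"],s["ee_rot"])
p=np.load("p.npy")
f=env.grab_frame("wrist");save(f,"w1");print(f["position"],f["orientation"],f["fovy"])
for l in B:
    for q in env.landmark_of(f,l)[:1]:
        print(l,round(q["score"],2),np.array(q["point"]),binv(p,ray(f,q["point"],B[l][2])),B[l], proj(f,w(p,B[l])))
b=binv(p,cloud(f)).reshape(-1,3);b=b[f["z_map"].reshape(-1)>0]
m=(abs(b[:,2]-54)<4)&(abs(abs(b[:,1])-70)<25)&(b[:,0]>20)&(b[:,0]<230)
for sg in (1,-1):
    q=b[m&(b[:,1]*sg>0)]
    if len(q)>50: print(sg,len(q),np.median(q,0),np.percentile(q[:,1],[2,98]),np.polyfit(q[:,0],q[:,1],1)*[57.3,1])
E
```

```text
3.7 [ 481.5 -233.8  229.3] [-179.9   -0.1   -6.6]
[ 552.  -242.4  424.3] [165.2   0.1 -96.5] 58.65414314224504
grip_bar 0.58 [296.7 158. ] [231.8   0.9  45. ] (235, 0, 45) [np.float64(299.85774645168243), np.float64(158.87032487546074)]
leg_pivot 0.93 [130.1 163.2] [71.1 -2.2 68. ] (70, 0, 68) [np.float64(128.72903211761755), np.float64(160.89127369725605)]
rubber_foot 0.93 [272.5 161.7] [207.4   0.1  68. ] (207, 0, 68) [np.float64(272.07412831658786), np.float64(161.8521780520459)]
pin 0.7 [186.6 135.3] [129.7  25.4  81. ] (130, 27, 81) [np.float64(186.86909102008926), np.float64(133.48639863796632)]
pin_mid 0.88 [186.1 158.3] [128.1   4.6  81. ] (130, 5, 81) [np.float64(188.155353659939), np.float64(157.83912997019848)]
easel 0.94 [ 88.9 154.7] [-1.2 -2.8  0. ] (0, 0, 0) [np.float64(89.68496935504541), np.float64(152.22782357517792)]
1 5610 [120.8  67.2  53.5] [47.1 78.2] [ 0.8 65. ]
-1 4376 [124.8 -67.4  53.6] [-80.1 -46.7] [ -1.2 -64.2]
```

View pics/w1.png

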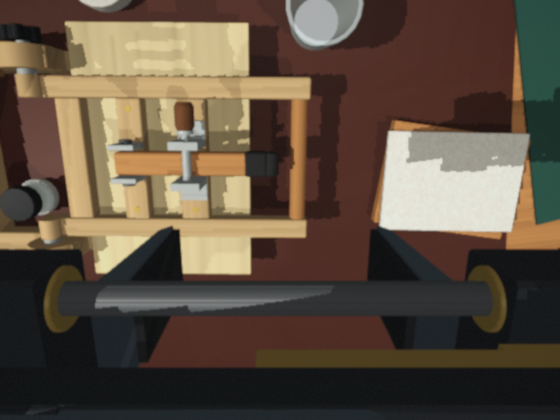

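>>> move_arm:
  plan:
    - [[2.4, 2.4, -2], 0, 0.5]
    - [[2.4, 2.4, -2], 0, 0.5]
    - [[2.4, 2.4, -3], 0, 0.5]
    - [[0, 0, -4.0], 0, 0.5]
    - [[0, 0, 0], 0, 0.5]

```text
time_s: 4.7
ee_pos: [546.6, -163.7, 114.4]
ee_rot: [-179.9, 0.7, -6.9]
force: [-0.2, -0.0, -0.2]
gripper_width: 54.1
gripper_force: 0.0
```

```bash
python3 - <<'E'
from m import *
p=np.load("p.npy");p[:2]+=[-1,0.1];np.save("p.npy",p)
s=env.state();print(s["time_s"],s["ee_pos"],s["ee_rot"],s["gripper_width"],binv(p,s["ee_pos"]))
for n in ("wrist","top"):
  f=env.grab_frame(n);save(f,n+"2")
  for l in ("pin","pin_mid","leg_pivot","grip_bar","rubber_foot","notch","mast_hinge","easel"):
    for q in env.landmark_of(f,l)[:1]:
        print(n,l,round(q["score"],2),np.array(q["point"]),binv(p,ray(f,q["point"],B[l][2])),B[l])
E
```

```text
4.7 [ 546.6 -163.7  114.4] [-179.9    0.7   -6.9] 54.09171554786362 [132.5  36.1 114.4]
wrist pin 0.78 [269.2 234.6] [128.9  27.7  81. ] (130, 27, 81)
wrist pin_mid 0.76 [268.2 267.3] [128.2   4.7  81. ] (130, 5, 81)
wrist leg_pivot 0.63 [183.6 265.3] [68.8  0.1 68. ] (70, 0, 68)
wrist grip_bar 0.79 [407.1 252.5] [232.6   0.6  45. ] (235, 0, 45)
wrist rubber_foot 0.48 [377.9 266.2] [204.5  -0.2  68. ] (207, 0, 68)
wrist mast_hinge 0.39 [376.6 267.5] [207.2  -6.7  56. ] (-20, 0, 56)
wrist easel 0.98 [125.1 238.3] [ 1.  -5.3  0. ] (0, 0, 0)
top leg_pivot 0.56 [304.1 229.9] [71.8  0.2 68. ] (70, 0, 68)
top rubber_foot 0.47 [359.8 236.4] [206.7  -1.6  68. ] (207, 0, 68)
top notch 0.91 [246.8 180.6] [-79.3 109.2  48. ] (-80, 99, 48)
top mast_hinge 0.87 [266.  229.2] [-19.5  -6.4  56. ] (-20, 0, 56)
top easel 0.86 [277.  231.4] [ 7.9 -3.8  0. ] (0, 0, 0)
```

View pics/wrist2.png

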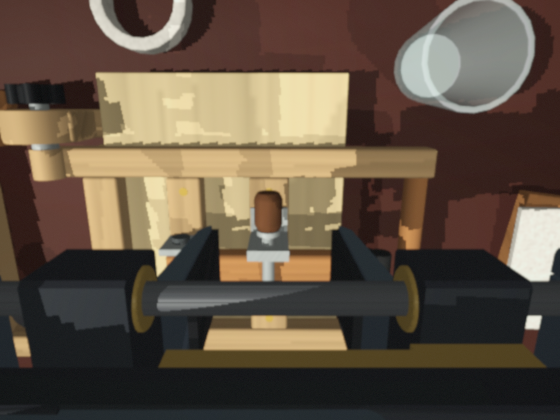

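>>> move_arm:
  plan:
    - [[0.7, 0.2, -1.5], 0, 0.5]
    - [[0, 0, 0], 0, 0.5]
    - [[0, 0, 0], 0, 0.5]

```text
time_s: 5.9
ee_pos: [557.0, -163.0, 103.4]
ee_rot: [-180.0, 0.1, -6.9]
force: [0.3, -0.5, -0.1]
gripper_width: 46.0
gripper_force: 0.0
```

>>> move_arm:
  plan:
    - [[-0.3, 0.1, -2], 0, 0.5]
    - [[0, 0, -2.1], 0, 0.5]
    - [[0, 0, 0], 0, 0.5]
    - [[0, 0, 0], 0, 0.5]

```text
time_s: 6.3
ee_pos: [554.6, -162.3, 63.7]
ee_rot: [180.0, 0.0, -6.9]
force: [-0.3, -0.5, 0.8]
gripper_width: 45.6
gripper_force: 0.0
```

>>> move_arm:
  plan:
    - [[0, 0, -0.1], 0, 0.8]
    - [[0, 0, 0], 0, 1]
    - [[0, 0, 0], 0, 1]
    - [[0, 0, 0], 0, 1]
    - [[0, 0, 0], 0, 1]
  squeeze: 20

```text
time_s: 6.8
ee_pos: [555.0, -161.8, 63.1]
ee_rot: [-179.9, -0.1, -7.0]
force: [0.1, 4.6, 7.6]
gripper_width: 8.5
gripper_force: 8.7
```

```bash
python3 - <<'E'
from m import *
s=env.state();print(s["force"],s["gripper_width"],s["gripper_force"])
f=env.grab_frame("wrist");g=env.grab_frame("side")
a=f["frame"][150:350,140:400];b=g["frame"][140:240,230:370]
i=np.hstack([cv2.resize(a,(420,320),interpolation=cv2.INTER_CUBIC),cv2.resize(b,(378,320),interpolation=cv2.INTER_CUBIC)])
cv2.imwrite("pics/g3.png",i[:,:,::-1])
E
```

```text
[0.1 4.6 7.6] 8.5286172030604 8.74721847474575
```

View pics/g3.png

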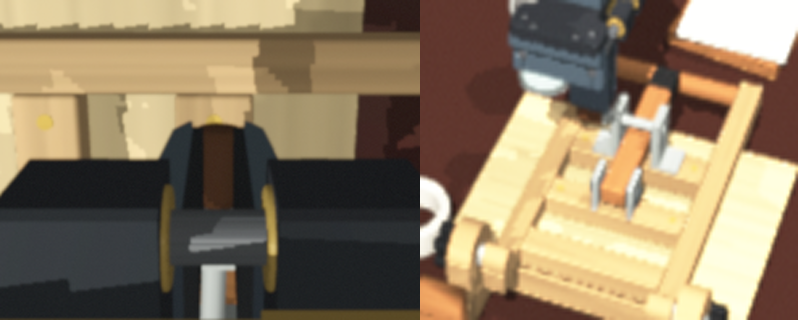

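>>> move_arm:
  plan:
    - [[0, 0, 0], 0, 1]
    - [[0, 0, 0], 0, 1]
    - [[0, 0, 0], 0, 1]
  squeeze: 20

```text
time_s: 7.2
ee_pos: [555.5, -161.9, 64.6]
ee_rot: [-180.0, -0.2, -7.0]
force: [-1.2, 2.2, 9.3]
gripper_width: 0.5
gripper_force: 5.1
```

```bash
python3 - <<'E'
from m import *
p=np.load("p.npy")
s=env.state();print(s["force"],s["gripper_width"],s["gripper_force"],s["qpos"])
f=env.grab_frame("wrist");g=env.grab_frame("side")
for n,k in(("w",f),("s",g)):
  for l in ("pin","pin_mid"):
    for q in env.landmark_of(k,l)[:1]: print(n,l,round(q["score"],2),np.array(q["point"]),binv(p,ray(k,q["point"],81)), binv(p,at(k,q["point"])))
a=f["frame"][170:370,150:410];b=g["frame"][145:225,260:360]
i=np.hstack([cv2.resize(a,(400,320),interpolation=cv2.INTER_CUBIC),cv2.resize(b,(400,320),interpolation=cv2.INTER_CUBIC)])
cv2.imwrite("pics/g4.png",i[:,:,::-1])
E
```

```text
[-1.2  2.2  9.3] 0.46498279037633056 5.081957397196675 [-17.4  24.5  99.4   0.1  55.9  79.5]
w pin 0.52 [270.7 281.7] [127.6  28.1  81. ] [128.9  77.1 181.2]
w pin_mid 0.68 [272.4 317.2] [128.5   7.3  81. ] [129.   45.6 144.3]
s pin 0.47 [299.4 177.3] [119.2  27.3  81. ] [121.2  28.   79.3]
s pin_mid 0.59 [309.  178.1] [124.1   5.4  81. ] [124.4   5.5  80.7]
```

View pics/g4.png

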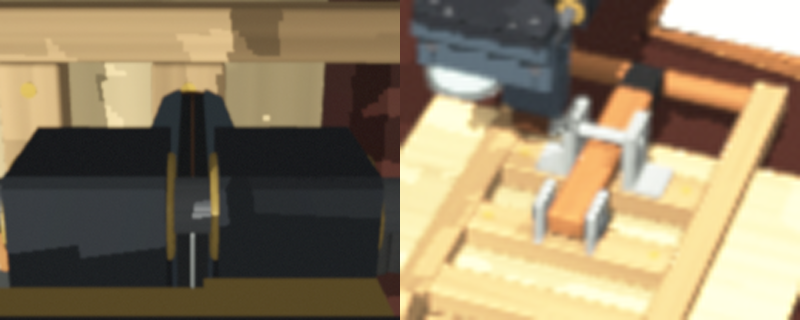

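```bash
python3 - <<'E'
from m import *
p=np.load("p.npy")
f=env.grab_frame("wrist");b=binv(p,cloud(f))
for r in range(205,350,6):
    print(r,[tuple(np.round(b[r,c]).astype(int)) for c in (258,265,272,275,278,285,292)], f["frame"][r,275])
g=env.grab_frame("side");b=binv(p,cloud(g))
m=(abs(b[...,0]-130)<30)&(b[...,1]>22)&(b[...,1]<62)&(b[...,2]>57)&(b[...,2]<110)
q=b[m];h,e=np.histogram(q[:,2],12);print(h,e)
c=g["frame"][m];mm=(c[:,0].astype(int)-c[:,2]>25);print(mm.sum(),q[mm].mean(0) if mm.any() else 0, np.percentile(q[mm],[5,95],axis=0) if mm.any() else 0)
E
```

```text
205 [(np.int64(120), np.int64(62), np.int64(54)), (np.int64(124), np.int64(62), np.int64(54)), (np.int64(128), np.int64(62), np.int64(52)), (np.int64(130), np.int64(62), np.int64(53)), (np.int64(132), np.int64(62), np.int64(54)), (np.int64(135), np.int64(63), np.int64(55)), (np.int64(139), np.int64(62), np.int64(54))] [226 196 143]
211 [(np.int64(120), np.int64(58), np.int64(52)), (np.int64(124), np.int64(59), np.int64(53)), (np.int64(128), np.int64(59), np.int64(53)), (np.int64(130), np.int64(59), np.int64(53)), (np.int64(132), np.int64(58), np.int64(52)), (np.int64(136), np.int64(59), np.int64(53)), (np.int64(140), np.int64(59), np.int64(54))] [190 160 113]
217 [(np.int64(120), np.int64(55), np.int64(54)), (np.int64(124), np.int64(55), np.int64(53)), (np.int64(128), np.int64(55), np.int64(53)), (np.int64(130), np.int64(55), np.int64(53)), (np.int64(132), np.int64(55), np.int64(54)), (np.int64(136), np.int64(55), np.int64(53)), (np.int64(140), np.int64(55), np.int64(53))] [217 186 136]
223 [(np.int64(120), np.int64(51), np.int64(53)), (np.int64(124), np.int64(52), np.int64(55)), (np
[... 6811 characters left out ...]
t64(-5), np.int64(86)), (np.int64(131), np.int64(35), np.int64(144)), (np.int64(133), np.int64(40), np.int64(150)), (np.int64(133), np.int64(68), np.int64(191))] [123 127 123]
349 [(np.int64(126), np.int64(65), np.int64(189)), (np.int64(126), np.int64(33), np.int64(145)), (np.int64(129), np.int64(33), np.int64(144)), (np.int64(130), np.int64(-9), np.int64(85)), (np.int64(131), np.int64(33), np.int64(144)), (np.int64(132), np.int64(68), np.int64(193)), (np.int64(133), np.int64(68), np.int64(193))] [109 107  96]
[ 8  0  0  7 14 24 22 14 22 18 30 22] [ 57.1  61.5  65.8  70.2  74.6  78.9  83.3  87.7  92.   96.4 100.8 105.2
 109.5]
47 [119.4  45.3  79.7] [[114.9  35.2  71.9]
 [123.4  56.7  86.3]]
```

>>> move_arm:
  plan:
    - [[0, 0, 3], 0, 1]
    - [[0, 0, 3], 0, 1]
    - [[0, 0, 0], 0, 1]
    - [[0, 0, 0], 0, 1]

```text
time_s: 8.0
ee_pos: [554.6, -162.4, 123.0]
ee_rot: [180.0, -0.1, -6.9]
force: [-0.2, -0.6, -0.7]
gripper_width: 0.7
gripper_force: 0.0
```

```bash
cat > tip.py <<'E'
from m import *
p=np.load("p.npy")
s=env.state();t=binv(p,s["ee_pos"]);print(s["time_s"],s["ee_pos"],t,s["gripper_width"])
f=env.grab_frame("wrist");b=binv(p,cloud(f));print(f["position"]-s["ee_pos"])
for lo,hi in ((-35,-16),(-16,0),(0,16),(16,35),(35,60)):
    m=(abs(b[...,1]-t[1]-16)<3.5)&(b[...,0]-t[0]>lo)&(b[...,0]-t[0]<hi)&(f["z_map"]>0)&(f["z_map"]<600)&(b[...,2]>t[2]-25)
    if m.sum()>5: print(lo,hi,m.sum(),np.percentile(b[m][:,2],[0,2,10,50,98])-t[2])
m=(abs(b[...,1]-42)<10)&(abs(b[...,0]-130)<3)&(b[...,2]<97)&(b[...,2]>75);print("knob",m.sum(),b[m].mean(0) if m.any() else 0)
E
python3 tip.py
```

```text
8.0 [ 554.6 -162.4  123. ] [130.2  43.8 123. ] 0.6783209782722182
[ 70.5  -8.6 195. ]
-16 0 855 [ 24.8  26.7  32.7  51.9 115. ]
0 16 846 [ 24.5  26.5  32.5  51.8 109.1]
knob 185 [129.9  44.8  89.4]
```

>>> move_arm:
  plan:
    - [[0, 0, 0], 0, 0.5]
    - [[0, 0, 0], 0, 0.5]
    - [[0, 0, 0], 0, 0.5]

```text
time_s: 8.35
ee_pos: [554.0, -162.2, 121.6]
ee_rot: [-180.0, 0.1, -6.9]
force: [0.4, 0.2, -0.7]
gripper_width: 21.9
gripper_force: 0.0
```

```bash
python3 tip.py
```

```text
8.35 [ 554.  -162.2  121.6] [130.   43.2 121.6] 21.86476183676792
[ 71.1  -8.8 194.8]
-35 -16 519 [26.3 29.7 37.4 58.3 80.7]
-16 0 1026 [ 24.2  26.8  36.3  66.7 118.5]
0 16 979 [ 23.9  26.6  35.7  65.3 116.3]
16 35 535 [26.7 29.8 36.9 58.5 81. ]
knob 292 [130.   42.3  89.1]
```

>>> move_arm:
  plan:
    - [[0, 0, 0], 0, 0.5]
    - [[0, 0, -2.5], 0, 0.5]
    - [[0, 0, -2.5], 0, 0.5]
    - [[0, 0, -3], 0, 0.5]
    - [[0, 0, 0], 0, 0.5]

```text
time_s: 8.9
ee_pos: [551.2, -161.3, 38.9]
ee_rot: [-179.9, 0.5, -6.9]
force: [-0.6, 0.4, -0.6]
gripper_width: 45.9
gripper_force: 0.0
```

>>> move_arm:
  plan:
    - [[0, 0, 0], 0, 0.5]
    - [[0, 0, 0], 0, 1]
    - [[0, 0, 0], 0, 1]
    - [[0, 0, 0], 0, 1]
    - [[0, 0, 0], 0, 1]
  squeeze: 20

```text
time_s: 9.4
ee_pos: [555.0, -161.7, 43.3]
ee_rot: [-179.9, -0.1, -7.0]
force: [-0.1, 4.1, 1.5]
gripper_width: 17.6
gripper_force: 20.0
```

>>> move_arm:
  plan:
    - [[1.5, -0.15, 0], 0, 1]
    - [[1.5, -0.18, 0], 0, 1]
    - [[1.5, -0.18, 0], 0, 1]
    - [[1.5, -0.18, 0], 0, 1]
    - [[0.8, -0.1, 0], 0, 1]

```text
time_s: 9.9
ee_pos: [623.6, -170.4, 42.6]
ee_rot: [180.0, -0.1, -6.9]
force: [-0.5, 0.5, -0.3]
gripper_width: 17.7
gripper_force: 20.0
```

>>> move_arm:
  plan:
    - [[0, 0, 0], 0, 1]
    - [[0, 0, 0], 0, 1]

```text
time_s: 10.1
ee_pos: [621.7, -170.0, 42.3]
ee_rot: [-180.0, 0.1, -6.9]
force: [-0.2, 0.1, -0.1]
gripper_width: 17.6
gripper_force: 20.0
```

>>> move_arm:
  plan:
    - [[0, 0, 3], 0, 1]
    - [[0, 0, 3.3], 0, 1]
    - [[1.1, 4.1, 0], 0, 1]
    - [[1.1, 4.1, 0], 0, 1]
    - [[1.1, 4.1, 0], 0, 1]

```text
time_s: 10.6
ee_pos: [654.7, -46.3, 106.0]
ee_rot: [180.0, 0.0, -7.0]
force: [0.4, -0.2, -0.9]
gripper_width: 17.7
gripper_force: 20.0
```

>>> move_arm:
  plan:
    - [[1.1, 4.1, 0], 0, 1]
    - [[1.0, 4.1, 0], 0, 1]
    - [[0, 0, 0], 0, 1]
    - [[0, 0, 0], 0, 1]

```text
time_s: 11.0
ee_pos: [675.5, 35.4, 105.3]
ee_rot: [179.9, 0.1, -6.8]
force: [-0.5, -0.5, -0.1]
gripper_width: 17.5
gripper_force: 20.0
```

```bash
python3 - <<'E'
from m import *
p=np.load("p.npy")
s=env.state();print(s["time_s"],s["ee_pos"],binv(p,s["ee_pos"]),s["ee_rot"],s["gripper_width"])
f=env.grab_frame("wrist");b=binv(p,cloud(f));save(f,"w5")
# block top / slot profile: points on block, y 82..116
m=(b[...,1]>84)&(b[...,1]<116)&(b[...,0]>-108)&(b[...,0]<-52)&(b[...,2]>25)&(b[...,2]<72)
q=b[m];print(len(q))
for x in range(-108,-52,3):
    k=q[(q[:,0]>=x)&(q[:,0]<x+3)];print(x,len(k),np.median(k[:,2]) if len(k) else '',end=' | ')
g=env.grab_frame("top");
for l,k in (("notch",g),("notch",f)):
    for q in env.landmark_of(k,l)[:1]: print(l,round(q["score"],2),q["point"],binv(p,ray(k,q["point"],48)))
b=binv(p,cloud(g));m=(b[...,1]>84)&(b[...,1]<116)&(b[...,0]>-108)&(b[...,0]<-52)&(b[...,2]>55)&(b[...,2]<72)
print(m.sum(),np.percentile(b[m],[3,97],axis=0))
E
```

```text
11.0 [675.5  35.4 105.3] [-80.8 140.1 105.3] [179.9   0.1  -6.8] 17.46871334526551
0
-108 0  | -105 0  | -102 0  | -99 0  | -96 0  | -93 0  | -90 0  | -87 0  | -84 0  | -81 0  | -78 0  | -75 0  | -72 0  | -69 0  | -66 0  | -63 0  | -60 0  | -57 0  | -54 0  | Traceback (most recent call last):
  File "<stdin>", line 14, in <module>
    return _quantile_unchecked(
        a, q, axis, out, overwrite_input, method, keepdims, weights)
    return _ureduce(a,
                    func=_quantile_ureduce_func,
    ...<5 lines>...
                    overwrite_input=overwrite_input,
                    method=method)
    r = func(a, **kwargs)
    result = _quantile(arr,
                       quantiles=q,
    ...<2 lines>...
                       out=out,
                       weights=wgt)
    slices_having_nans = np.isnan(arr[-1, ...])
                                  ~~~^^^^^^^^^
IndexError: index -1 is out of bounds for axis 0 with size 0
```

View pics/w5.png

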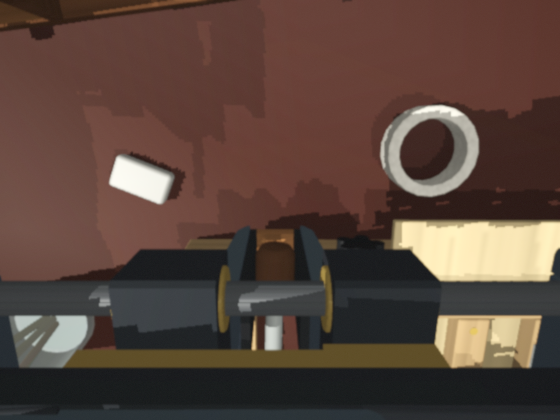

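```bash
python3 - <<'E'
from m import *
p=np.load("p.npy")
g=env.grab_frame("side");b=binv(p,cloud(g))
m=(b[...,1]>75)&(b[...,1]<122)&(b[...,0]>-115)&(b[...,0]<-45)&(b[...,2]>57)&(b[...,2]<70)
print(m.sum(),np.percentile(b[m],[3,25,50,75,97],axis=0) if m.any() else '')
# pin shank/knob while held
m=(b[...,1]>60)&(b[...,1]<165)&(abs(b[...,0]+80)<25)&(b[...,2]>125)&(b[...,2]<160)
c=g["frame"].astype(int);gr=m&(c.min(-1)>90);print("shank",gr.sum(),np.percentile(b[gr],[5,50,95],axis=0) if gr.any() else '')
br=m&(c[...,0]-c[...,2]>20)&(c.max(-1)<150);print("knob",br.sum(),np.percentile(b[br],[5,50,95],axis=0) if br.any() else '')
print(binv(p,ray(g,env.landmark_of(g,"notch")[0]["point"],48)),[binv(p,ray(g,q["point"],143)) for l in("pin","pin_mid") for q in env.landmark_of(g,l)[:1]])
cv2.imwrite("pics/s6.png",cv2.resize(g["frame"][180:300,180:340,::-1],(800,600),interpolation=cv2.INTER_CUBIC))
E
```

```text
186 [[-105.6   80.9   57.2]
 [-100.8   89.    58.8]
 [ -73.8   97.6   60.3]
 [ -66.8  106.6   61.8]
 [ -46.   117.    65. ]]
shank 127 [[-95.2  75.6 133.7]
 [-84.1 105.4 144.4]
 [-69.  126.4 148.1]]
knob 0 
[-92.6  92.2  48. ] [array([-86.4, 123.7, 143. ]), array([-85. , 101.2, 143. ])]
```

View pics/s6.png

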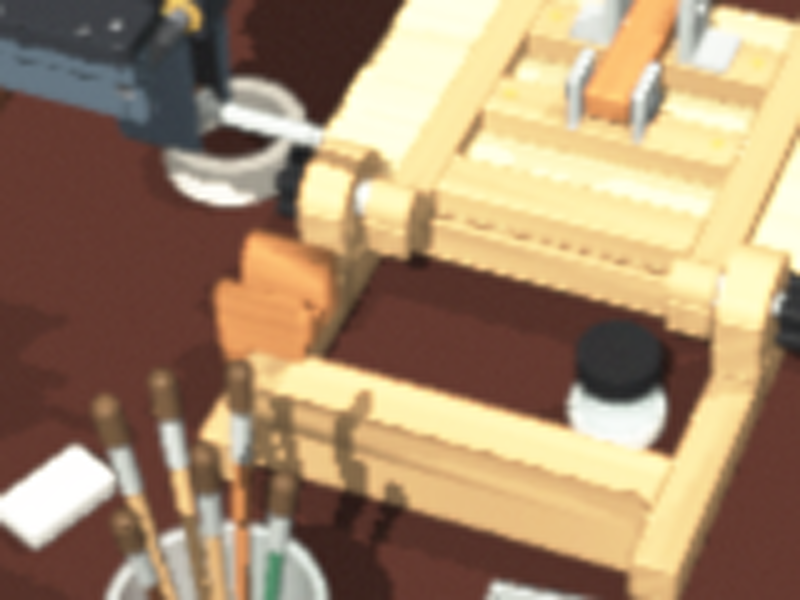

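>>> move_arm:
  plan:
    - [[0, 0, -3], 0, 1]
    - [[0, 0, -3], 0, 1]
    - [[0, 0, -1.5], 0, 1]
    - [[0, 0, 0], 0, 1]

```text
time_s: 11.8
ee_pos: [674.5, 34.5, 27.9]
ee_rot: [179.9, 0.3, -7.0]
force: [-0.0, -1.0, -0.0]
gripper_width: 17.8
gripper_force: 20.0
```

>>> move_arm:
  plan:
    - [[0, 0, -1.0], 0, 1]
    - [[0, 0, -0.6], 0, 1]
    - [[0, 0, 0], 0, 1]

```text
time_s: 12.1
ee_pos: [676.3, 34.8, 14.3]
ee_rot: [180.0, 0.0, -6.9]
force: [0.9, -0.4, -0.7]
gripper_width: 17.5
gripper_force: 20.0
```

>>> move_arm:
  plan:
    - [[0, 0, -0.3], 0, 1]
    - [[0, 0, 0], 0, 1]
    - [[0, 0, 0], 0, 1]

```text
time_s: 12.4
ee_pos: [676.6, 34.8, 11.8]
ee_rot: [180.0, -0.0, -6.9]
force: [-0.3, 0.8, -0.4]
gripper_width: 17.7
gripper_force: 20.0
```

>>> move_arm:
  plan:
    - [[0, 0, -0.1], 0, 1]
    - [[0, 0, 0], 0, 0.6]
    - [[0, 0, 0], 0, 0.6]
    - [[0, 0, 0], 0, 0.6]
    - [[0, 0, 0], 0, 0.6]

```text
time_s: 12.9
ee_pos: [676.4, 34.8, 10.5]
ee_rot: [180.0, -0.0, -6.9]
force: [0.6, -0.6, 0.7]
gripper_width: 36.2
gripper_force: 0.0
```

>>> move_arm:
  plan:
    - [[0, 0, 3], 0, 0.6]
    - [[0, 0, 4], 0, 0.6]
    - [[0, 0, 4.5], 0, 0.6]
    - [[0, 0, 4.5], 0, 0.6]
    - [[0, 0, 0], 0, 0.6]

```text
time_s: 13.4
ee_pos: [680.6, 35.0, 178.8]
ee_rot: [-179.9, -0.9, -6.9]
force: [0.5, 1.1, 0.1]
gripper_width: 36.4
gripper_force: 0.0
```

```bash
python3 - <<'E'
from m import *
p=np.load("p.npy")
s=env.state();print(s["time_s"],s["ee_pos"],s["gripper_width"])
g=env.grab_frame("side");f=env.grab_frame("wrist")
for n,k in(("s",g),("w",f)):
  for l in ("pin","pin_mid"):
    for q in env.landmark_of(k,l)[:1]: print(n,l,round(q["score"],2),binv(p,ray(k,q["point"],48)))
a=cv2.resize(g["frame"][205:285,200:290],(400,355),interpolation=cv2.INTER_CUBIC);b=cv2.resize(f["frame"],(400,355))
cv2.imwrite("pics/s7.png",np.hstack([a,b])[:,:,::-1])
E
```

```text
13.4 [680.6  35.  178.8] 36.43936131606186
s pin 0.71 [-82.8 123.1  48. ]
s pin_mid 0.42 [-88.3 106.7  48. ]
w pin 0.92 [-81.9 125.   48. ]
w pin_mid 0.81 [-80.2 100.3  48. ]
```

View pics/s7.png

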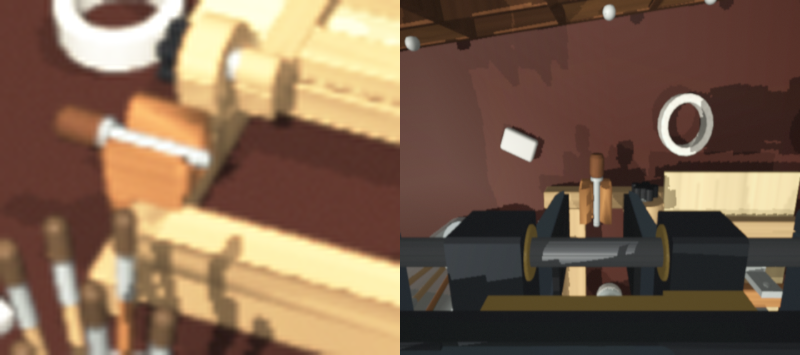

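>>> move_arm:
  plan:
    - [[-1.5, -2, 0], 7.5, 0.5]
    - [[-1.5, -2, 0], 7.5, 0.5]
    - [[-1.5, -2, 0], 7.5, 0.5]
    - [[-1.5, -2, 0], 7.5, 0.5]
    - [[-1.5, -2, 0], 7.5, 0.5]

```text
time_s: 14.2
ee_pos: [600.0, -65.8, 168.9]
ee_rot: [-179.9, 0.1, 30.9]
force: [0.2, 1.0, 0.7]
gripper_width: 45.5
gripper_force: 0.0
```

>>> move_arm:
  plan:
    - [[-1.5, -2, 0], 7.5, 0.5]
    - [[-1.5, -2, 0], 7.5, 0.5]
    - [[-1.5, -2, 0], 7.5, 0.5]
    - [[-1.5, -2, 0], 7.5, 0.5]
    - [[-1.5, -2, 0], 7.5, 0.5]

```text
time_s: 14.7
ee_pos: [525.0, -165.7, 169.1]
ee_rot: [-179.8, 0.0, 68.4]
force: [-0.5, 0.5, -0.1]
gripper_width: 45.4
gripper_force: 0.0
```

>>> move_arm:
  plan:
    - [[-1.5, -2, 0], 7.5, 0.5]
    - [[-0.6, -1.5, -3], 7.5, 0.5]
    - [[0, 0, -3], 0, 0.5]
    - [[0, 0, 0], 0, 0.5]
    - [[0, 0, 0], 0, 0.5]

```text
time_s: 15.2
ee_pos: [505.1, -199.9, 109.9]
ee_rot: [-179.9, -0.0, 83.1]
force: [1.3, -0.8, 0.8]
gripper_width: 45.7
gripper_force: 0.0
```

```bash
python3 - <<'E'
from m import *
p=np.load("p.npy")
s=env.state();print(s["time_s"],s["ee_pos"],s["ee_rot"],s["gripper_width"],binv(p,s["ee_pos"]),np.degrees(p[2]))
f=env.grab_frame("wrist");b=binv(p,cloud(f));print(f["position"])
c=f["frame"].astype(int)
m=(b[...,2]>70)&(b[...,2]<82)&(b[...,0]>90)&(b[...,0]<200)&(abs(b[...,1])<25)&(c[...,0]-c[...,2]>60)
q=b[m];print(m.sum(),np.percentile(q,[3,50,97],axis=0) if len(q) else '', np.polyfit(q[:,0],q[:,1],1) if len(q)>20 else '')
for l in("rubber_foot","leg_pivot"):
  for q in env.landmark_of(f,l)[:1]: print(l,round(q["score"],2),binv(p,ray(f,q["point"],68)))
E
```

```text
15.2 [ 505.1 -199.9  109.9] [-179.9   -0.    83.1] 45.70859747495487 [173.4  -0.7 109.9] -96.91866782242758
[ 513.3 -128.5  304.8]
5171 [[ 92.4 -10.7  73.5]
 [132.2  -0.4  75.4]
 [178.2   9.7  76.7]] [-0.  -0.2]
rubber_foot 0.92 [206.1   0.3  68. ]
leg_pivot 0.92 [67.1  1.6 68. ]
```

>>> move_arm:
  plan:
    - [[0, -0.1, -3], 0, 0.5]
    - [[0, 0, -3], 0, 0.5]
    - [[0, 0, -2.1], 0, 0.5]
    - [[0, 0, 0], 0, 0.5]
    - [[0, 0, 0], 0, 0.5]

```text
time_s: 15.85
ee_pos: [506.5, -201.4, 30.6]
ee_rot: [179.9, 0.0, 83.1]
force: [-0.1, -0.0, -0.3]
gripper_width: 45.6
gripper_force: 0.0
```

>>> move_arm:
  plan:
    - [[0, 0, 0], 0, 1]
    - [[0, 0, 0], 0, 1]
    - [[0, 0, 0], 0, 1]
    - [[0, 0, 0], 0, 1]
  squeeze: 12

```text
time_s: 16.25
ee_pos: [506.4, -201.5, 30.4]
ee_rot: [179.8, 0.0, 83.0]
force: [1.9, -0.1, 2.1]
gripper_width: 21.9
gripper_force: 12.0
```

>>> move_arm:
  plan:
    - [[0.04, 0.36, 2.72], 0, 1]
    - [[0.13, 1.04, 2.53], 0, 1]
    - [[0.2, 1.66, 2.17], 0, 1]
    - [[0, 0, 0], 0, 1]

```text
time_s: 16.65
ee_pos: [510.4, -170.1, 106.5]
ee_rot: [179.8, 0.1, 83.2]
force: [-0.2, -2.4, 3.0]
gripper_width: 22.1
gripper_force: 12.0
```

>>> move_arm:
  plan:
    - [[0.26, 2.15, 1.67], 0, 1]
    - [[0.3, 2.51, 1.05], 0, 1]
    - [[0.33, 2.7, 0.36], 0, 1]
    - [[0, 0, 0], 0, 1]

```text
time_s: 17.05
ee_pos: [519.5, -95.7, 136.4]
ee_rot: [179.8, 0.0, 83.2]
force: [-0.0, 0.3, 11.4]
gripper_width: 21.7
gripper_force: 12.0
```

>>> move_arm:
  plan:
    - [[0.33, 2.7, -0.36], 0, 1]
    - [[0.2, 1.7, -0.62], 0, 1]
    - [[0, 0, 0], 0, 1]

```text
time_s: 17.35
ee_pos: [525.1, -50.8, 126.0]
ee_rot: [179.8, -0.2, 83.1]
force: [0.5, 4.1, 10.2]
gripper_width: 21.7
gripper_force: 12.1
```

>>> move_arm:
  plan:
    - [[0, 0, 0], 0, 0.5]
    - [[0, 0, 0], 0, 0.5]
    - [[0, 0, 0], 0, 0.5]
    - [[0, 0, 0], 0, 0.5]

```text
time_s: 17.75
ee_pos: [522.9, -53.4, 124.1]
ee_rot: [-179.9, 0.0, 83.0]
force: [-0.2, -0.5, -0.5]
gripper_width: 45.2
gripper_force: 0.0
```

```bash
cat > leg.py <<'E'
from m import *
p=np.load("p.npy")
s=env.state();print(s["time_s"],s["ee_pos"],s["force"],s["gripper_width"],binv(p,s["ee_pos"]))
g=env.grab_frame("side")
t=2.478;P=(70+137*np.cos(t),0,68+137*np.sin(t));print("exp foot",P,proj(g,w(p,P)))
for n in("top",'side'):
  k=g if n=='side' else env.grab_frame(n)
  for q in env.landmark_of(k,"rubber_foot")[:2]: print(n,round(q["score"],2),q["point"],proj(k,w(p,P)),binv(p,at(k,q["point"])))
save(g,"leg")
E
python3 leg.py
```

```text
17.75 [522.9 -53.4 124.1] [-0.2 -0.5 -0.5] 45.231136019465985 [ 25.8  -0.7 124.1]
exp foot (np.float64(-37.92646574606401), 0, np.float64(152.38529487750617)) [np.float64(286.0722630580317), np.float64(198.35475824161713)]
top 0.3 [367.4, 237.9] [np.float64(257.721182566435), np.float64(221.33476639368763)] [228.9  -1.5  49.1]
top 0.19 [244.3, 245.6] [np.float64(257.721182566435), np.float64(221.33476639368763)] [-67.9 -50.6  45.3]
side 0.45 [284.9, 198.8] [np.float64(286.0722630580317), np.float64(198.35475824161713)] [-45.7  -0.5 157.7]
```

>>> move_arm:
  plan:
    - [[0, 0, 4], 0, 0.5]
    - [[-0.2, -2, 0], -8, 0.5]
    - [[-0.2, -2, 0], -8, 0.5]
    - [[-0.2, -2, 0], -8, 0.5]
    - [[-0.3, -2, 0], -8, 0.5]

```text
time_s: 18.45
ee_pos: [514.3, -133.8, 164.8]
ee_rot: [180.0, -0.0, 50.7]
force: [0.2, -0.2, 0.0]
gripper_width: 45.4
gripper_force: 0.0
```

>>> move_arm:
  plan:
    - [[-0.3, -2.1, 0], -8, 0.5]
    - [[-0.3, -2.1, 0], -8, 0.5]
    - [[-0.3, -2.1, 0], -8, 0.5]
    - [[-0.3, -2.1, 0], -8, 0.5]
    - [[-0.3, -2.1, 0], -8, 0.5]

```text
time_s: 18.95
ee_pos: [499.1, -238.9, 164.6]
ee_rot: [180.0, 0.0, 10.7]
force: [0.4, -0.2, -0.6]
gripper_width: 45.6
gripper_force: 0.0
```

>>> move_arm:
  plan:
    - [[-0.2, -2.2, -3], -8, 0.5]
    - [[0, 0, -3], -8, 0.5]
    - [[0, 0, -3], -2, 0.5]
    - [[0, 0, 0], 0, 0.5]
    - [[0, 0, 0], 0, 0.5]

```text
time_s: 19.45
ee_pos: [497.5, -260.1, 74.9]
ee_rot: [-180.0, 0.0, -6.9]
force: [-0.0, -0.2, -0.4]
gripper_width: 45.2
gripper_force: 0.0
```

```bash
python3 - <<'E'
from m import *
p=np.load("p.npy")
s=env.state();print(s["time_s"],s["ee_pos"],s["ee_rot"],s["gripper_width"],binv(p,s["ee_pos"]))
f=env.grab_frame("wrist");b=binv(p,cloud(f));c=f["frame"].astype(int)
m=(b[...,2]>42)&(b[...,2]<60)&(b[...,0]>215)&(b[...,0]<255)&(abs(b[...,1])<55)&(c[...,0]-c[...,2]>50)
q=b[m];print(m.sum(),np.percentile(q,[3,50,97],axis=0) if len(q) else '', np.polyfit(q[:,1],q[:,0],1) if len(q)>20 else '')
for q in env.landmark_of(f,"grip_bar")[:1]: print(round(q["score"],2),binv(p,ray(f,q["point"],45)))
E
```

```text
19.45 [ 497.5 -260.1   74.9] [-180.     0.    -6.9] 45.21113423808113 [234.1  -1.1  74.9]
3677 [[225.5 -32.8  46.8]
 [233.1  12.8  51.4]
 [240.2  52.6  53.4]] [ -0.  232.9]
0.91 [233.   -0.7  45. ]
```

>>> move_arm:
  plan:
    - [[0, 0.1, -2.5], 0, 0.5]
    - [[0, 0, -2.5], 0, 0.5]
    - [[0, 0, -2.1], 0, 0.5]
    - [[0, 0, 0], 0, 0.5]
    - [[0, 0, 0], 0, 0.5]

```text
time_s: 20.05
ee_pos: [498.4, -259.5, 5.1]
ee_rot: [179.9, -0.1, -6.9]
force: [1.2, 0.1, 0.2]
gripper_width: 45.3
gripper_force: 0.0
```

>>> move_arm:
  plan:
    - [[0, 0, 0], 0, 1]
    - [[0, 0, 0], 0, 1]
    - [[0, 0, 0], 0, 1]
    - [[0, 0, 0], 0, 1]
  squeeze: 25

```text
time_s: 20.45
ee_pos: [497.6, -259.1, 4.2]
ee_rot: [180.0, -0.1, -6.9]
force: [-0.1, 0.4, -0.4]
gripper_width: 16.4
gripper_force: 0.0
```

```bash
python3 -c "
import numpy as np
P=lambda m:np.array([-20+255*np.cos(m)+11*np.sin(m)*-1*-1,0,56+255*np.sin(m)-11*np.cos(m)])
a=np.radians(-96.92);pr=P(0);print(P(0),P(np.pi/2))
for d in list(range(6,91,6)):
    q=P(np.radians(d));e=q-pr;pr=q;print(d,np.round([e[0]*np.cos(a)/10,e[0]*np.sin(a)/10,e[2]/10],2).tolist(),np.round(q))"
```

```text
[235.   0.  45.] [ -9.   0. 311.]
6 [0.0, 0.02, 2.67] [235.   0.  72.]
12 [0.04, 0.3, 2.65] [232.   0.  98.]
18 [0.07, 0.58, 2.61] [226.   0. 124.]
24 [0.1, 0.84, 2.53] [217.   0. 150.]
30 [0.13, 1.1, 2.43] [206.   0. 174.]
36 [0.16, 1.35, 2.3] [193.   0. 197.]
42 [0.19, 1.58, 2.15] [177.   0. 218.]
48 [0.22, 1.79, 1.97] [159.   0. 238.]
54 [0.24, 1.99, 1.77] [139.   0. 256.]
60 [0.26, 2.16, 1.55] [117.   0. 271.]
66 [0.28, 2.31, 1.31] [ 94.   0. 284.]
72 [0.3, 2.43, 1.06] [ 69.   0. 295.]
78 [0.31, 2.53, 0.8] [ 44.   0. 303.]
84 [0.32, 2.6, 0.53] [ 18.   0. 308.]
90 [0.32, 2.64, 0.25] [ -9.   0. 311.]
```

>>> move_arm:
  plan:
    - [[0, 0, 0], 0, 1]
    - [[0, 0, 0], 0, 1]
  squeeze: 25

```text
time_s: 20.65
ee_pos: [497.6, -259.0, 4.2]
ee_rot: [180.0, -0.0, -6.9]
force: [-0.7, 1.4, 5.2]
gripper_width: 14.9
gripper_force: 25.0
```

>>> move_arm:
  plan:
    - [[0, 0.02, 2.67], 0, 1]
    - [[0.04, 0.3, 2.65], 0, 1]
    - [[0.07, 0.58, 2.61], 0, 1]
    - [[0, 0, 0], 0, 1]

```text
time_s: 21.05
ee_pos: [498.8, -250.3, 85.1]
ee_rot: [179.9, -0.1, -6.9]
force: [0.7, -2.2, -2.4]
gripper_width: 15.5
gripper_force: 25.0
```

>>> move_arm:
  plan:
    - [[0.1, 0.84, 2.53], 0, 1]
    - [[0.13, 1.1, 2.43], 0, 1]
    - [[0.16, 1.35, 2.3], 0, 1]
    - [[0, 0, 0], 0, 1]

```text
time_s: 21.45
ee_pos: [502.8, -219.2, 157.7]
ee_rot: [179.6, -0.2, -6.8]
force: [-1.8, -7.6, 1.9]
gripper_width: 15.4
gripper_force: 25.0
```

```bash
cat > chk.py <<'E'
from m import *
p=np.load("p.npy")
s=env.state();t=binv(p,s["ee_pos"]);print(s["time_s"],t,s["force"],s["gripper_width"],s["gripper_force"])
g=env.grab_frame("side");save(g,"chk%d"%(s["time_s"]*10));b=binv(p,cloud(g));c=g["frame"].astype(int)
for l in("grip_bar","rubber_foot"):
  for q in env.landmark_of(g,l)[:1]: print(l,round(q["score"],2),q["point"],binv(p,at(g,q["point"])))
E
python3 chk.py
```

```text
21.45 [192.8  -0.7 157.7] [-1.8 -7.6  1.9] 15.353035480710432 24.99557375907898
grip_bar 0.63 [318.5, 124.3] [172.    1.8 199.6]
rubber_foot 0.63 [284.9, 313.3] [-205.2  -59.5    8.9]
```

>>> move_arm:
  plan:
    - [[0.19, 1.58, 2.15], 0, 1]
    - [[0.22, 1.79, 1.97], 0, 1]
    - [[0.24, 1.99, 1.77], 0, 1]
    - [[0.26, 2.16, 1.55], 0, 1]
    - [[0, 0, 0], 0, 1]

```text
time_s: 22.1
ee_pos: [512.2, -145.4, 234.2]
ee_rot: [179.4, -0.3, -6.8]
force: [-6.2, -12.9, 14.5]
gripper_width: 15.5
gripper_force: 25.0
```

>>> move_arm:
  plan:
    - [[0.0, -0.15, 0.3], 0, 1]
    - [[0, 0, 0], 0, 1]

```text
time_s: 22.3
ee_pos: [511.9, -146.1, 233.7]
ee_rot: [179.7, -0.2, -6.9]
force: [-1.2, -7.7, 7.6]
gripper_width: 15.5
gripper_force: 25.0
```

>>> move_arm:
  plan:
    - [[0.25, 2.2, 1.45], 0, 1]
    - [[0.28, 2.38, 1.15], 0, 1]
    - [[0, 0, 0], 0, 1]

```text
time_s: 22.6
ee_pos: [518.1, -97.2, 260.1]
ee_rot: [179.9, -0.2, -6.8]
force: [0.1, -3.9, 7.4]
gripper_width: 15.5
gripper_force: 25.0
```

>>> move_arm:
  plan:
    - [[0.31, 2.48, 0.9], 0, 1]
    - [[0.31, 2.0, 0.5], 0, 1]
    - [[0, 0, 0], 0, 1]

```text
time_s: 22.9
ee_pos: [523.6, -52.2, 272.6]
ee_rot: [180.0, -0.1, -6.8]
force: [0.8, -3.0, 3.6]
gripper_width: 15.3
gripper_force: 25.0
```

>>> move_arm:
  plan:
    - [[0.2, 1.5, 0.25], 0, 1]
    - [[0.15, 1.3, 0.12], 0, 1]
    - [[0, 0, 0], 0, 1]
    - [[0, 0, 0], 0, 1]

```text
time_s: 23.3
ee_pos: [526.9, -24.8, 276.0]
ee_rot: [180.0, -0.0, -6.9]
force: [3.3, -0.6, -0.5]
gripper_width: 15.7
gripper_force: 25.0
```

>>> move_arm:
  plan:
    - [[0, 0.4, 0], 0, 1]
    - [[0, 0, 0], 0, 1]
    - [[0, 0.3, 0], 0, 1]
    - [[0, 0, 0], 0, 1]
    - [[0, 0, 0], 0, 1]

```text
time_s: 23.8
ee_pos: [527.7, -18.6, 276.5]
ee_rot: [180.0, -0.2, -7.0]
force: [5.3, -0.8, 0.8]
gripper_width: 15.2
gripper_force: 25.0
```

>>> move_arm:
  plan:
    - [[0.15, 0.2, 0], 0, 1]
    - [[0, 0, 0], 0, 1]
    - [[0, 0.2, 0], 0, 1]
    - [[0, 0, 0], 0, 1]
    - [[0, 0, 0], 0, 1]

```text
time_s: 24.3
ee_pos: [528.1, -15.0, 276.6]
ee_rot: [179.9, -0.0, -6.9]
force: [3.4, -4.7, -0.6]
gripper_width: 15.6
gripper_force: 25.0
```

>>> move_arm:
  plan:
    - [[0, 0.1, 0], 0, 1]
    - [[0, 0, 0], 0, 1]
    - [[0, 0.1, 0], 0, 1]
    - [[0, 0, 0], 0, 1]
    - [[0, 0, 0], 0, 1]

```text
time_s: 24.8
ee_pos: [528.2, -14.5, 276.6]
ee_rot: [179.7, -0.1, -7.0]
force: [4.6, -8.0, -0.4]
gripper_width: 15.3
gripper_force: 25.0
```

```bash
python3 - <<'E'
from m import *
p=np.load("p.npy")
s=env.state();t=binv(p,s["ee_pos"]);print(s["time_s"],t,s["force"],s["gripper_width"],s["gripper_force"])
g=env.grab_frame("side")
for l,h in(("rubber_foot",38),("pin",48),("pin_mid",48)):
  for q in env.landmark_of(g,l)[:1]: print(l,round(q["score"],2),q["point"],binv(p,at(g,q["point"])),binv(p,ray(g,q["point"],h)))
cv2.imwrite("pics/end.png",cv2.resize(g["frame"][60:380,120:440,::-1],(600,600),interpolation=cv2.INTER_CUBIC))
E
```

```text
24.8 [-13.5  -0.1 276.6] [ 4.6 -8.  -0.4] 15.275990735122193 24.999364614486694
rubber_foot 0.55 [271.2, 261.5] [-122.     1.7   49.6] [-112.3    5.9   38. ]
pin 0.7 [233.9, 237.7] [-96.2  96.7  61.1] [-84.8 103.1  48. ]
pin_mid 0.56 [236.4, 239.3] [-97.9  90.2  60.1] [-87.3  96.   48. ]
```

View pics/end.png

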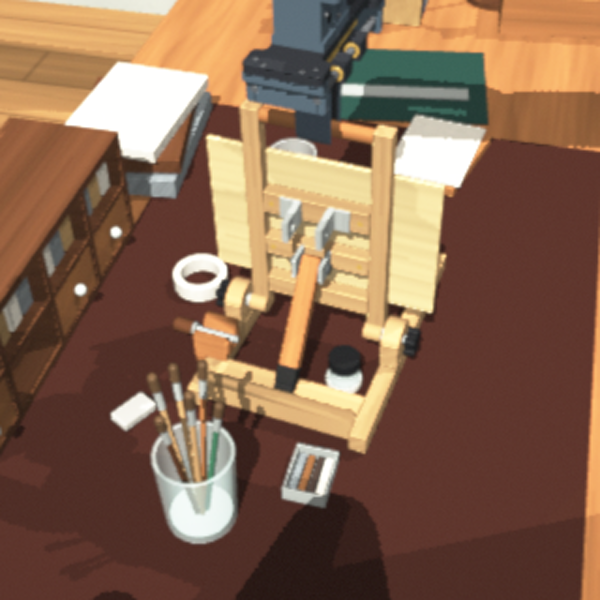

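The last picture shows the mast upright, with the foot at about (287, 378) on the rear bar. The pin lies in the notch at about (210, 330), and nothing else has moved. The push is steady at 8 N, so I'm handing it in.

>>> move_arm:
  plan:
    - [[0, 0, 0], 0, 1]
    - [[0, 0, 0], 0, 1]
    - [[0, 0, 0], 0, 1]
    - [[0, 0, 0], 0, 1]

```text
time_s: 25.4
ee_pos: [528.2, -14.5, 276.6]
ee_rot: [179.7, -0.1, -7.0]
force: [4.0, -7.9, -0.5]
gripper_width: 15.7
gripper_force: 25.0
```

```bash
python3 -c "
from workcell import env
print(env.state()['force'],env.job_done())"
```

```text
the job is handed in; nothing more can be done
[ 4.01794588 -7.93638889 -0.48639357] None
```

I handed the job in at 25.4 s with the pin in its notch, the leg at its stop, and the mast held upright and pressed on its leg with about 8 N; the hand-in returned no verdict, so I don't know how it was judged.

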